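# Refill the laundry tray: pegs, brush and cup, not their look-alikes

### The job

Put the washing things back in the white laundry tray: one spring clothes peg lying flat and lengthwise in each half of the ridged insert, the scrubbing brush lengthwise and bristles up in the plain rectangular insert, and the open measuring cup upright in about the middle of the round insert, each resting fully on its insert's floor. Leave the split peg without a spring, the plain wooden block and the lidded pot where they are.

Things in the scene. Friction and masses are not known exactly. Their poses are not given: they have to be found in the camera images.
- peg_a: Spring clothes peg of pale wood, 90 long x 18 wide x 15 mm high as it lies: two legs with a steel coil spring between. About 20 g; rigid, does not open. Origin: centre of its underside, on the worktop; x along it to the nose, y across the legs, z up. Grip across y at the middle. The two spring pegs are alike; either may go in either half.
- peg_b: Spring clothes peg of pale wood, 90 long x 18 wide x 15 mm high as it lies: two legs with a steel coil spring between. About 20 g; rigid, does not open. Origin: centre of its underside, on the worktop; x along it to the nose, y across the legs, z up. Grip across y at the middle. The two spring pegs are alike; either may go in either half.
- brush: Scrubbing brush lying bristles up: pale wooden back 92 x 52 x 16 mm, on it a pad of cream bristle tufts 80 x 40 mm, 34 mm high in all, about 90 g. Origin: centre of the wood's underside, on the worktop; x along its length, y across, z up. Grip the wooden back across y, fingers down beside the bristles.
- cup: Open round white plastic measuring cup, empty, upright, 56 mm across at the rim, a little narrower at the foot, 50 mm high, wall 3 mm, about 40 g. Origin: centre of its underside, on the worktop; z up along its axis. It can be gripped across its outside.
- dolly: Look-alike to be left: one-piece wooden split peg without a spring, about 106 long x 16 wide x 15 mm high (head 19 mm), with a round head at one end and two prongs at the other. Origin: near its middle, on the worktop; x along its length towards the prongs.
- block: Look-alike to be left: plain pale wooden block (for keeping moths away) 92 x 52 x 30 mm, without bristles, two thin dark grooves on top. Origin: centre of its underside; x along its length.
- pot: Look-alike to be left: round white pot closed by a flat lid with a straight 40 mm grip bar across it, 56 mm across, 57 mm high in all. Origin: centre of its underside, z up.
- split_insert: Rectangular insert 92 (x) x 120 (y) mm with a 14 mm wide ridge along y through its middle, as high as the rim: two halves, 36 (x) x 114 mm inside, middles at x = +25 and -25 mm. Fixed. Origin: centre of underside, 4 mm above the worktop, z up; floor top at z = 3 mm, rim top at z = 8 mm. One of three wooden inserts in a row, 94 mm apart, in any order, in a white tray 292 x 134 mm, 8 mm high.
- plain_insert: Rectangular insert 92 (x) x 120 (y) mm without a ridge, 86 x 114 mm inside. Fixed. Origin: centre of underside, 4 mm above the worktop, z up; floor top at z = 3 mm, rim top at z = 8 mm. One of three wooden inserts in a row, 94 mm apart, in any order, in a white tray 292 x 134 mm, 8 mm high.
- round_insert: Round insert, a shallow dish 86 mm across outside, 80 mm inside. Fixed. Origin: centre of underside, 4 mm above the worktop, z up; floor top at z = 3 mm, rim top at z = 8 mm. One of three wooden inserts in a row, 94 mm apart, in any order, in a white tray 292 x 134 mm, 8 mm high.
Mind the look-alikes: they are no part of the job. Leave any purple look-alike of the cup alone.

How it is judged:
At the end, for the whole second after the job is handed in: In their inserts, on the floor (within 3.5 mm), level (0.1 rad), lengthwise (0.5 rad), at rest: a spring peg 12-38 mm each side of the ridged one's middle (ends 18 mm); brush in the plain one (25 mm across, 18 mm along); cup within 17 mm of the round one's middle. Look-alikes moved under 25 mm (y of peg_a in the frame of split_insert between -0.018 and 0.018 m and angle between the x axis of each of peg_a, peg_b and the y axis of split_insert, either way round below 0.5 rad and z of peg_a in the frame of split_insert between 0 and 0.0065 m and angle between each of peg_a, peg_b, brush, cup's own z axis and vertical below 0.1 rad and linear speed of each of peg_a, peg_b, brush, cup below 0.02 m/s and y of peg_b in the frame of split_insert between -0.018 and 0.018 m and z of peg_b in the frame of split_insert between 0 and 0.0065 m and ((x of peg_a in the frame of split_insert between 0.012 and 0.038 m and x of peg_b in the frame of split_insert between -0.038 and -0.012 m) or (x of peg_a in the frame of split_insert between -0.038 and -0.012 m and x of peg_b in the frame of split_insert between 0.012 and 0.038 m)) and x of brush in the frame of plain_insert between -0.025 and 0.025 m and y of brush in the frame of plain_insert between -0.018 and 0.018 m and angle between the x axis of brush and the y axis of plain_insert, either way round below 0.5 rad and z of brush in the frame of plain_insert between 0 and 0.0065 m and horizontal distance between cup and round_insert below 0.017 m and z of cup in the frame of round_insert between 0 and 0.0065 m and distance of each of dolly, block, pot from where it was at the start of the episode below 0.025 m); the robot touches nothing.
It fails at once if the split peg without a spring is pushed or carried more than 25 mm from its place (distance of dolly from where it was at the start of the episode above 0.025 m).
It fails at once if the plain wooden block is pushed or carried more than 25 mm from its place (distance of block from where it was at the start of the episode above 0.025 m).
It fails at once if the lidded pot is pushed or carried more than 25 mm from its place (distance of pot from where it was at the start of the episode above 0.025 m).
It also fails if it takes over 93 s, if anything falls off the work surface, if the arm or the gripper's body presses on something with over 40 N, if the wrist force passes 120 N, or if a joint passes its speed limit or range.

### The arm

A 6-joint arm with a two-finger parallel gripper is mounted at the origin on the work surface. World frame = base frame: x ahead of the robot, y to its left, z up, the work surface at z = 0. Lengths are in m, angles in rad, forces in N, time in s.
With the tool pointing down it reaches from about 0.3 to 0.775 m from the base axis. Payload 14.6 kg.
Tool frame: the origin (TCP) lies at the very end of the fingers, on their centre line; the grasp point (between the pads) lies 19 mm behind it; z points along the fingers, y is the line along which they close (so a half turn about z gives the same grasp; the last joint's range is limited). The gripper opens to 94 mm and grips with 3 to 60 N. Pads are 16 mm wide; open, the fingers measure 119 mm over their backs; the gripper's body (75 mm by 177 mm) begins 78 mm behind the grasp point.
Start: joints at [-1.292, 0.3, 1.521, -0, 1.321, -0.067], TCP at [0.186, -0.517, 0.205] pointing down, gripper open.
Joint ranges: [-3.03, 3.03], [-0.79, 2.21], [0.23, 2.52], [-1.04, 4.18], [0, 3.07], [-2.55, 2.55]. Speed limits (rad/s): [2.22, 2.22, 2.57, 3.14, 3.14, 3.14].

### API

Orientations are given as [roll, pitch, yaw] about the fixed x, y, z axes, in that order (R = Rz(yaw) Ry(pitch) Rx(roll)).
In Python, from station import ctrl, cams gives the robot as it stands. The module is installed in compiled form; this text tells all that it offers.
- The arm moves only by the tool arm_command, never from a script. Its argument "plan" is a list that holds one entry, the list of rows, each a list of 7 numbers: the shift along the tool's x, y, z in a scale on which 1.0 is 0.6 m, then the turn, a rotation vector about the tool's x, y, z in a scale on which 1.0 is 2 rad, then the closure, from -1 (fully open) to 1 (shut). A call has 1 to 12 rows; each row is the pose to reach, as a shift and turn from the pose commanded when the call began, along the tool's axes at that moment; what a row does not reach only later rows make up. A row lasts 1/10 s, in which the tool goes at most 50 mm and 8.59 degrees, less where a joint would pass 70% of its speed; a pose out of reach is approached as far as the arm can. A shift or turn number past 1, either way, is cut back to 1. A call with a gripper value outside its range is refused whole. The fingers move at their own pace and stop on an object; "squeeze" is the grip in N (left out, the last holds). Time passes only in rows, so rows that repeat a pose let the fingers close. It gives the time, the measured TCP pose, the force, the opening and the grip force at its end, in the units of the state.
- ctrl.get_obs(): the state, without advancing time (a new reading comes with each control period).
- cams.camera(name): name is "scene" or "top" or "wrist"; returns (picture, depth): 400x640x3 uint8, blue, green, red; 400x640 float32, m along the optical axis (not along the pixel's ray), 0 where there is no reading.
- cams.camera_info(name): a dict with "fx", "fy", "cx", "cy" (pixels), "world_to_cam" (4x4, takes a point from world to camera coordinates). Camera axes: x right, y down, z forward; pixel columns grow to the right and rows downward; lengths in m; the calibration is good to about 2 mm. A picture is of the moment at which its call begins: read the wrist's pose just before it. camera_info takes no time and is no camera call; for the wrist camera it gives the pose at the moment of the call.
- ctrl.hand_in(): hands the job in; it is judged then, once.
The state is a dict: "time_s": time; "qpos": joint angles; "joint_vel": joint speeds; "tau": joint torques, N m; "ee_pos": TCP position; "eef_rot": TCP orientation; "force": force on the tool from outside, world axes, zero at the start; "moment": the same for the moment, N m; "grip_width": finger opening in m; "grip_force": force on a finger pad.
Only numpy, scipy, OpenCV 4.12 (cv2) and the standard library are available. Lean on these libraries where they do the work, as an engineer would, in place of code of your own. Each camera call takes 0.05 s, during which the arm holds its last target. There are 200 camera calls.

## Working session

There is one attempt and no reset: what is moved stays moved. The work goes in short steps, Python scripts to look and compute and a tool call to move; the robot and the scene stay as the last step left them, time stands still between calls to the robot, and variables do not carry over. Pictures are saved under pics/ and viewed, at most 14 in all, crops included, and the job is handed in when it is done.

Besides the shell and the picture viewer there is one more tool, called after "Request:" as name(argument=value, ...), one argument or row to a line, values as JSON. arm_command: Moves the arm, as the interface text tells. Its arguments: {"type":"object","properties":{"plan":{"type":"array"},"squeeze":{"type":"number"}},"required":["plan"]}

```bash
mkdir -p pics; cat > h.py <<'E'
import numpy as np, cv2
from station import ctrl, cams
def snap(n,f):
    info=cams.camera_info(n); im,d=cams.camera(n)
    cv2.imwrite(f'pics/{f}.png',im); np.savez(f'pics/{f}.npz',im=im,d=d,T=info['world_to_cam'],K=[info[k] for k in('fx','fy','cx','cy')])
def load(f):
    z=np.load(f'pics/{f}.npz'); return z['im'],z['d'],z['T'],z['K']
def cloud(f):
    im,d,T,K=load(f); v,u=np.mgrid[:400,:640]
    P=np.stack([(u-K[2])/K[0]*d,(v-K[3])/K[1]*d,d],-1)
    Ti=np.linalg.inv(T); return P@Ti[:3,:3].T+Ti[:3,3]
E
python3 - <<'E'
from h import *
print(ctrl.get_obs())
for n in('top','scene'): snap(n,n+'0'); print(np.linalg.inv(load(n+'0')[2])[:3,3])
E
```

```text
{'time_s': 0.0, 'qpos': array([-1.29161783e+00,  3.00488469e-01,  1.52158108e+00, -1.08070640e-06,
        1.32070024e+00, -6.65974791e-02]), 'joint_vel': array([-0.00227089,  0.00088914,  0.00208184,  0.00216948,  0.00185812,
       -0.00040653]), 'tau': array([ 3.95545110e-03, -5.31799042e+01, -3.52732301e+01,  7.10448856e-02,
        2.44151638e-02, -7.27156839e-05]), 'ee_pos': array([ 0.18633525, -0.51719373,  0.20487681]), 'eef_rot': array([-3.14041806e+00, -7.72917507e-05,  3.45776195e-01]), 'force': array([ 0.29717167, -0.43025295, -0.95550114]), 'moment': array([-0.02288881, -0.04396441,  0.04946535]), 'grip_force': 0.0, 'grip_width': 0.09414573600868316}
[0.38779117 0.02556536 1.02286354]
[1.13589422 0.6563812  0.62747932]
```

View pics/top0.png

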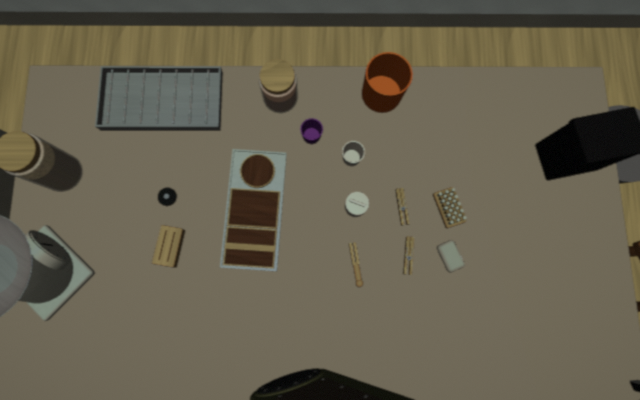

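View pics/scene0.png

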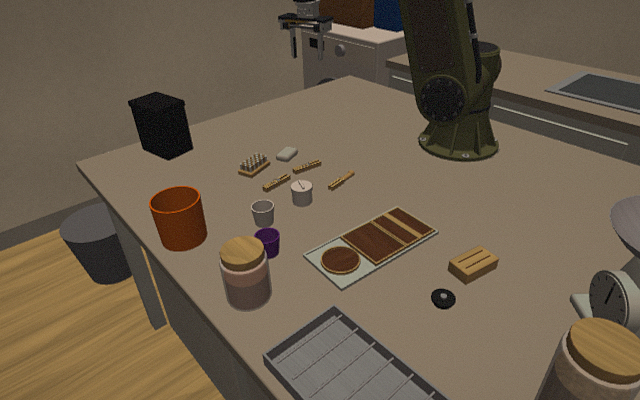

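Top view: spring pegs at about (403,207) and (408,256), brush (450,208), cup (353,152), pot (357,204), split peg (356,264), block (168,246). Tray inserts: round (257,171), plain (253,208), split (250,247). The scene view agrees.

```bash
python3 - <<'E'
from h import *
np.set_printoptions(precision=4,suppress=True)
P=cloud('top0'); im,d,T,K=load('top0'); print(K)
for n,(u,v) in dict(peg1=(403,207),peg2=(408,256),brush=(450,208),cup=(353,152),pot=(357,204),dolly=(356,264),soap=(450,256),block=(168,246),round=(257,171),plain=(253,208),spl=(250,247),table=(320,220),t1=(231,150),t2=(286,152),t3=(277,269),t4=(221,267)).items(): print(n,P[v,u])
# components above the table
m=((P[...,2]>.006)&(P[...,2]<.08)&(d>0)).astype(np.uint8)
n,l,s,c=cv2.connectedComponentsWithStats(m)
for i in range(1,n):
    if 30<s[i,4]<6000 and P[l==i][:,0].max()<.7:
        q=P[l==i]; top=q[q[:,2]>np.percentile(q[:,2],90)-.006]
        r=cv2.minAreaRect((q[:,:2]*1000).astype(np.float32)); print(c[i].round(),s[i,4],q[:,2].max().round(3),np.round(r[0]),np.round(r[1]),round(r[2],1))
snap('wrist','w0')
W=load('w0')[2]; print(np.linalg.inv(W))
E
```

```text
[424.5077 424.5077 315.9881 203.4119]
peg1 [ 0.5704 -0.2014  0.0196]
peg2 [ 0.4529 -0.2081  0.0202]
brush [ 0.5683 -0.316   0.0173]
cup [ 0.7129 -0.085   0.0056]
pot [ 0.5704 -0.0859  0.0593]
dolly [ 0.4348 -0.0855  0.0153]
soap [ 0.4522 -0.3058  0.026 ]
block [0.4768 0.3523 0.0315]
round [0.6625 0.1529 0.0099]
plain [0.57   0.1605 0.0105]
spl [0.4754 0.1646 0.0158]
table [ 0.5419 -0.0016  0.0007]
t1 [ 0.7202  0.2207 -0.0019]
t2 [0.7136 0.0825 0.003 ]
t3 [0.4242 0.101  0.0047]
t4 [0.4291 0.2323 0.0101]
[166. 196.] 290 0.024 [598. 369.] [45. 46.] 86.2
[449. 207.] 855 0.042 [ 571. -313.] [91. 52.] 18.1
[401. 205.] 274 0.022 [ 574. -199.] [90. 19.] 7.2
[356. 204.] 479 0.062 [574. -86.] [54. 54.] 87.5
[ 60. 278.] 2281 0.08 [417. 639.] [169. 157.] 47.9
[168. 246.] 999 0.037 [479. 361.] [64. 92.] 80.2
[408. 254.] 293 0.024 [ 455. -211.] [22. 90.] 83.4
[450. 256.] 573 0.03 [ 454. -312.] [72. 52.] 21.7
[355. 265.] 284 0.024 [435. -85.] [104.  21.] 10.0
[[ 0.3374 -0.9068 -0.2528  0.2608]
 [-0.9414 -0.3255 -0.0888 -0.4904]
 [-0.0018  0.2679 -0.9634  0.3836]
 [ 0.      0.      0.      1.    ]]
```

```bash
cat >> h.py <<'E'
from scipy.spatial.transform import Rotation as Ro
def go(x,y,z,yaw):
    o=ctrl.get_obs(); R=Ro.from_euler('xyz',o['eef_rot']); t=Ro.from_euler('xyz',[np.pi,0,yaw])
    s=R.inv().apply((np.array([x,y,z])-o['ee_pos'])*1000); r=(R.inv()*t).as_rotvec()
    print('t',round(o['time_s'],2),'pos',o['ee_pos'].round(4),'rot',o['eef_rot'].round(4),'w',round(o['grip_width'],4),'shift',s.round(1),'turn',r.round(3))
E
python3 -c "
from h import *
go(.53,-.24,.22,0)"
```

```text
t 0.15 pos [ 0.1864 -0.5173  0.205 ] rot [-3.1407 -0.      0.3458] w 0.094 shift [ 417.3 -144.4  -14.8] turn [-0.001  0.     0.346]
```

The rows are not in the units I measure in: shifts go in shares of 0.6 m and turns go in shares of 2 rad. I convert before sending: 417 mm is 0.695, -144 mm is -0.24, 0.346 rad is 0.173.

Request:
arm_command(
  plan=[
    [[0.695, -0.24, -0.025, 0, 0, 0.173, -0.2], [0.695, -0.24, -0.025, 0, 0, 0.173, -0.2], [0.695, -0.24, -0.025, 0, 0, 0.173, -0.2], [0.695, -0.24, -0.025, 0, 0, 0.173, -0.2], [0.695, -0.24, -0.025, 0, 0, 0.173, -0.2], [0.695, -0.24, -0.025, 0, 0, 0.173, -0.2], [0.695, -0.24, -0.025, 0, 0, 0.173, -0.2], [0.695, -0.24, -0.025, 0, 0, 0.173, -0.2], [0.695, -0.24, -0.025, 0, 0, 0.173, -0.2], [0.695, -0.24, -0.025, 0, 0, 0.173, -0.2], [0.695, -0.24, -0.025, 0, 0, 0.173, -0.2], [0.695, -0.24, -0.025, 0, 0, 0.173, -0.2]],
  ],
)

```text
time_s: 1.35
ee_pos: [0.5292, -0.2413, 0.2203]
eef_rot: [-3.142, 0.001, -0.001]
force: [-0.6, 0.2, 0.3]
grip_width: 0.0564
grip_force: 0.0
```

```bash
cat >> h.py <<'E'
def comps(f,zmin=.006,zmax=.08,amin=150):
    P=cloud(f); d=load(f)[1]
    m=((P[...,2]>zmin)&(P[...,2]<zmax)&(d>0)).astype(np.uint8)
    n,l,s,c=cv2.connectedComponentsWithStats(m)
    for i in range(1,n):
        if amin<s[i,4]<60000:
            q=P[l==i]; r=cv2.minAreaRect((q[:,:2]*1000).astype(np.float32))
            print('px',c[i].round(),s[i,4],'z90 %.4f'%np.percentile(q[:,2],90),'rect',np.round(r[0],1),np.round(r[1],1),round(r[2],1),'med',(1000*np.median(q[:,:2],0)).round(1))
E
python3 -c "
from h import *
snap('wrist','w1'); comps('w1'); P=cloud('w1');print(np.median(P[...,2]), load('w1')[3]); go(.56,.06,.22,0)"
```

```text
px [ 16. 173.] 5098 z90 0.0118 rect [564.8 120. ] [ 54.2 286.4] 85.2 med [513.6 112.6]
px [153.  14.] 1305 z90 0.0496 rect [688.4 -77.7] [54.6 32.2] 88.6 med [686.6 -77.6]
px [632.  34.] 1029 z90 0.0225 rect [ 670.2 -553.5] [67.9  7.2] 15.4 med [ 669.9 -553.5]
px [389. 132.] 3987 z90 0.0340 rect [ 570.6 -312.6] [92.4 52.2] 18.0 med [ 574.4 -309.1]
px [284. 125.] 1207 z90 0.0156 rect [ 574.1 -198. ] [89.3 19.3] 6.9 med [ 581.7 -196.7]
px [173. 132.] 2963 z90 0.0536 rect [575.2 -84.5] [55.2 54.7] 80.3 med [576.6 -89.7]
px [297. 226.] 907 z90 0.0156 rect [ 456.3 -207.6] [18.9 89.5] 82.9 med [ 464.8 -209.3]
px [375. 224.] 1274 z90 0.0219 rect [ 455.4 -306.2] [66.5 45.1] 22.3 med [ 470.3 -297.6]
px [193. 244.] 1185 z90 0.0157 rect [435.7 -82.2] [103.6  17.7] 8.7 med [441.7 -83.3]
1.497538870298687e-06 [346.81861247 346.81861247 323.95295609 195.15774449]
t 1.4 pos [ 0.5291 -0.2415  0.2204] rot [-3.1416e+00  3.0000e-04 -1.6000e-03] w 0.0562 shift [  30.4 -301.6    0.4] turn [-0.     0.    -0.002]
```

View pics/w1.png

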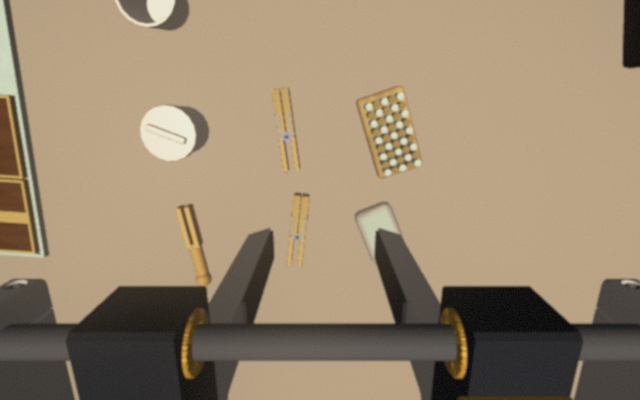

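Wrist view: pegs at (284,125) and (297,226), brush at (389,132), heights 15.6 and 34 mm as expected. Agrees with the top camera to within about 3 mm.

To row units: -300 mm is -0.5, 30 mm is 0.05.

Request:
arm_command(
  plan=[
    [[0.05, -0.5, 0, 0, 0, 0, -0.2], [0.05, -0.5, 0, 0, 0, 0, -0.2], [0.05, -0.5, 0, 0, 0, 0, -0.2], [0.05, -0.5, 0, 0, 0, 0, -0.2], [0.05, -0.5, 0, 0, 0, 0, -0.2], [0.05, -0.5, 0, 0, 0, 0, -0.2], [0.05, -0.5, 0, 0, 0, 0, -0.2], [0.05, -0.5, 0, 0, 0, 0, -0.2], [0.05, -0.5, 0, 0, 0, 0, -0.2], [0.05, -0.5, 0, 0, 0, 0, -0.2]],
  ],
)

```text
time_s: 2.4
ee_pos: [0.56, 0.0576, 0.2205]
eef_rot: [3.141, -0.0, -0.003]
force: [-0.9, -0.2, -0.7]
grip_width: 0.0564
grip_force: 0.0
```

```bash
python3 -c "
from h import *
snap('wrist','w2'); comps('w2',.004); 
P=cloud('w2'); d=load('w2')[1]
# rim-top pixels of cup
m=(np.hypot(P[...,0]-.713,P[...,1]+.08)<.045)&(P[...,2]>.045)&(d>0)
print('cup rim',cv2.minEnclosingCircle((P[m][:,:2]*1000).astype(np.float32)),P[m][:,2].mean())
go(.5741,-.198,.1,np.radians(6.9))"
```

```text
px [470.  30.] 2605 z90 0.0493 rect [698.3 -77.8] [53.1 55.5] 0.7 med [703.4 -89.9]
px [230. 150.] 23809 z90 0.0110 rect [570.3 162.4] [134.8 292.8] 85.8 med [578.8 166.2]
px [ 42. 137.] 1512 z90 0.0163 rect [599.3 370.6] [45.7 45.7] 43.8 med [599.9 368.5]
px [550. 155.] 1629 z90 0.0151 rect [ 573.6 -197.3] [89.9 20.3] 7.1 med [ 577.5 -194.1]
px [632. 161.] 1222 z90 0.0158 rect [ 564.4 -289.9] [93.1 18.5] 10.2 med [ 572.  -287.4]
px [458. 161.] 2762 z90 0.0532 rect [574.8 -83.4] [54.7 55.2] 51.6 med [577.4 -78.5]
px [ 71. 238.] 4532 z90 0.0305 rect [479.6 358.2] [53.1 93.1] 79.5 med [485.1 350.4]
px [542. 252.] 1373 z90 0.0151 rect [ 455.4 -207.5] [20.2 90.1] 83.0 med [ 459.7 -206.2]
px [621. 253.] 1883 z90 0.0217 rect [ 454.7 -299.8] [67.4 41.6] 12.5 med [ 461.1 -295.5]
px [436. 261.] 882 z90 0.0150 rect [439.9 -80.4] [93.8 16.7] 8.6 med [448.  -79.1]
cup rim ((699.6822509765625, -77.60283660888672), 28.026350021362305) 0.04855434018082828
t 2.45 pos [0.56   0.0578 0.2205] rot [ 3.1415e+00 -1.0000e-04 -2.3000e-03] w 0.0563 shift [ 14.7 255.8 120.5] turn [ 0.    -0.    -0.123]
```

View pics/w2.png

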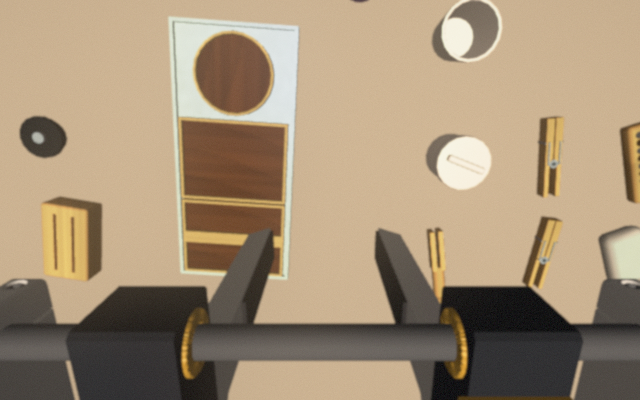

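Tray: rect centred at (0.5703,0.1624), 293×135 mm, tilted -4.2° (round end at the top, split at the bottom, px (230,150)). Cup rim at (470,30), centred at (0.6997,-0.0776), 49 mm high. All sizes check out. Now peg 1.

To row units: 255.6 mm is 0.426, 213.5 mm is 0.3558, -0.123 rad is -0.0615.

Request:
arm_command(
  plan=[
    [[0.0233, 0.426, 0.2, 0, 0, -0.0615, -0.2], [0.0233, 0.426, 0.2, 0, 0, -0.0615, -0.2], [0.0233, 0.426, 0.2, 0, 0, -0.0615, -0.2], [0.0233, 0.426, 0.2, 0, 0, -0.0615, -0.2], [0.0233, 0.426, 0.2, 0, 0, -0.0615, -0.2], [0.0233, 0.426, 0.2, 0, 0, -0.0615, -0.2], [0.0233, 0.426, 0.2333, 0, 0, -0.0615, -0.2], [0.0233, 0.426, 0.2833, 0, 0, -0.0615, -0.2], [0.0233, 0.426, 0.325, 0, 0, -0.0615, -0.2], [0.0233, 0.426, 0.3467, 0, 0, -0.0615, -0.2], [0.0233, 0.426, 0.3558, 0, 0, -0.0615, -0.2], [0.0233, 0.426, 0.3558, 0, 0, -0.0615, -0.2]],
  ],
  squeeze=15,
)

```text
time_s: 3.65
ee_pos: [0.5739, -0.1966, 0.0071]
eef_rot: [-3.142, 0.0, 0.122]
force: [-0.6, -0.9, -0.0]
grip_width: 0.0566
grip_force: 0.0
```

```bash
python3 -c "
from h import *
go(.574,-.198,.007,np.radians(6.9))"
```

```text
t 3.65 pos [ 0.5739 -0.1966  0.0071] rot [-3.1416  0.      0.1223] w 0.0566 shift [-0.1  1.4  0.1] turn [-0.     0.     0.002]
```

Well placed. Close, then lift.

To row units: -110 mm is -0.1833, -90 mm is -0.15.

Request:
arm_command(
  plan=[
    [[0, 0.0017, 0, 0, 0, 0, 1], [0, 0.0017, 0, 0, 0, 0, 1], [0, 0.0017, 0, 0, 0, 0, 1], [0, 0.0017, 0, 0, 0, 0, 1], [0, 0.0017, 0, 0, 0, 0, 1], [0, 0.0017, 0, 0, 0, 0, 1], [0, 0.0017, 0, 0, 0, 0, 1], [0, 0.0017, -0.025, 0, 0, 0, 1], [0, 0.0017, -0.075, 0, 0, 0, 1], [0, 0.0017, -0.15, 0, 0, 0, 1], [0, 0.0017, -0.1833, 0, 0, 0, 1], [0, 0.0017, -0.1833, 0, 0, 0, 1]],
  ],
  squeeze=15,
)

```text
time_s: 4.85
ee_pos: [0.5754, -0.1978, 0.1214]
eef_rot: [3.139, -0.006, 0.123]
force: [-0.8, 0.0, 0.4]
grip_width: 0.018
grip_force: 15.0
```

```bash
python3 -c "
from h import *
go(.4516,.1711,.05,np.radians(85.8))"
```

```text
t 4.85 pos [ 0.5754 -0.1978  0.1214] rot [ 3.1385 -0.0055  0.1228] w 0.018 shift [ -78.1 -381.5   69.8] turn [ 0.006 -0.003 -1.375]
```

To row units: -381 mm is -0.635, -77 mm is -0.1283, -1.375 rad is -0.6875.

Request:
arm_command(
  plan=[
    [[-0.1283, -0.635, 0, 0, 0, -0.6875, 1], [-0.1283, -0.635, 0, 0, 0, -0.6875, 1], [-0.1283, -0.635, 0, 0, 0, -0.6875, 1], [-0.1283, -0.635, 0, 0, 0, -0.6875, 1], [-0.1283, -0.635, 0, 0, 0, -0.6875, 1], [-0.1283, -0.635, 0, 0, 0, -0.6875, 1], [-0.1283, -0.635, 0, 0, 0, -0.6875, 1], [-0.1283, -0.635, 0, 0, 0, -0.6875, 1], [-0.1283, -0.635, 0.05, 0, 0, -0.6875, 1], [-0.1283, -0.635, 0.1, 0, 0, -0.6875, 1], [-0.1283, -0.635, 0.1117, 0, 0, -0.6875, 1], [-0.1283, -0.635, 0.1117, 0, 0, -0.6875, 1]],
  ],
)

```text
time_s: 6.05
ee_pos: [0.4504, 0.1712, 0.0493]
eef_rot: [-3.139, 0.001, 1.496]
force: [0.9, -0.3, 0.9]
grip_width: 0.0175
grip_force: 15.0
```

```bash
python3 -c "
from h import *
go(.4516,.1711,.0145,np.radians(85.8)); snap('wrist','w3')"
```

```text
t 6.05 pos [0.4504 0.1712 0.0493] rot [-3.1392e+00  9.0000e-04  1.4963e+00] w 0.0175 shift [ 0.   1.3 34.8] turn [-0.002  0.001 -0.001]
```

View pics/w3.png

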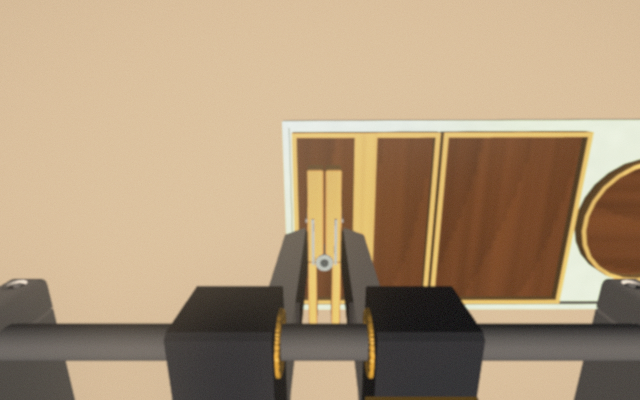

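Peg held straight, spring at (323,262), above the outer half at (325,200). Lower and release.

To row units: -70 mm is -0.1167, -35 mm is -0.0583.

Request:
arm_command(
  plan=[
    [[0, 0.0017, 0.025, 0, 0, 0, 1], [0, 0.0017, 0.0467, 0, 0, 0, 1], [0, 0.0017, 0.0567, 0, 0, 0, 1], [0, 0.0017, 0.0583, 0, 0, 0, 1], [0, 0.0017, 0.0583, 0, 0, 0, 1], [0, 0.0017, 0.0583, 0, 0, 0, 0.3], [0, 0.0017, 0.0583, 0, 0, 0, 0.3], [0, 0.0017, 0.0583, 0, 0, 0, 0.3], [0, 0.0017, 0.055, 0, 0, 0, 0.3], [0, 0.0017, 0.0167, 0, 0, 0, 0.1], [0, 0.0017, -0.0583, 0, 0, 0, -0.2], [0, 0.0017, -0.1167, 0, 0, 0, -0.2]],
  ],
)

```text
time_s: 7.3
ee_pos: [0.452, 0.1714, 0.1221]
eef_rot: [3.141, -0.0, 1.498]
force: [1.1, -0.1, -0.0]
grip_width: 0.0535
grip_force: 0.0
```

```bash
python3 -c "
from h import *
snap('wrist','w4'); comps('w4',.014,.05,80)
go(.4558,-.2076,.12,np.radians(-7.1))"
```

```text
px [324. 188.] 1822 z90 0.0224 rect [452.6 171.1] [89.6 19.1] 86.3 med [453.7 180.5]
t 7.35 pos [0.4542 0.1721 0.1273] rot [ 3.1341e+00 -2.9000e-03  1.4979e+00] w 0.0554 shift [-378.6   29.2    6.4] turn [ 0.003 -0.008  1.622]
```

To row units: -377 mm is -0.6283, 50 mm is 0.0833, 1.621 rad is 0.8105.

Request:
arm_command(
  plan=[
    [[-0.6283, 0.0533, 0, 0, 0, 0.8105, -0.2], [-0.6283, 0.0533, 0, 0, 0, 0.8105, -0.2], [-0.6283, 0.0533, 0, 0, 0, 0.8105, -0.2], [-0.6283, 0.0533, 0, 0, 0, 0.8105, -0.2], [-0.6283, 0.0533, 0, 0, 0, 0.8105, -0.2], [-0.6283, 0.0533, 0, 0, 0, 0.8105, -0.2], [-0.6283, 0.0533, 0, 0, 0, 0.8105, -0.2], [-0.6283, 0.0533, 0, 0, 0, 0.8105, -0.2], [-0.6283, 0.0533, 0, 0, 0, 0.8105, -0.2], [-0.6283, 0.0533, 0.0333, 0, 0, 0.8105, -0.2], [-0.6283, 0.0533, 0.0833, 0, 0, 0.8105, -0.2], [-0.6283, 0.0533, 0.0833, 0, 0, 0.8105, -0.2]],
  ],
)

```text
time_s: 8.55
ee_pos: [0.4547, -0.2061, 0.0671]
eef_rot: [-3.14, 0.005, -0.125]
force: [0.5, -0.1, -0.0]
grip_width: 0.0564
grip_force: 0.0
```

```bash
python3 -c "
from h import *
go(.4558,-.2076,.007,np.radians(-7.1))"
```

```text
t 8.55 pos [ 0.4547 -0.2061  0.0671] rot [-3.1396  0.0051 -0.1254] w 0.0564 shift [ 1.6  1.5 60.1] turn [-0.002  0.005 -0.001]
```

To row units: 60 mm is 0.1, 59 mm is 0.0983.

Request:
arm_command(
  plan=[
    [[0.0017, 0.0017, 0.05, 0, 0, 0, -0.2], [0.0017, 0.0017, 0.0833, 0, 0, 0, -0.2], [0.0017, 0.0017, 0.0983, 0, 0, 0, -0.2], [0.0017, 0.0017, 0.1, 0, 0, 0, -0.2], [0.0017, 0.0017, 0.1, 0, 0, 0, -0.2], [0.0017, 0.0017, 0.1, 0, 0, 0, 1], [0.0017, 0.0017, 0.1, 0, 0, 0, 1], [0.0017, 0.0017, 0.1, 0, 0, 0, 1], [0.0017, 0.0017, 0.1, 0, 0, 0, 1], [0.0017, 0.0017, 0.1, 0, 0, 0, 1], [0.0017, 0.0017, 0.1, 0, 0, 0, 1], [0.0017, 0.0017, 0.1, 0, 0, 0, 1]],
  ],
  squeeze=15,
)

```text
time_s: 9.75
ee_pos: [0.4573, -0.2081, 0.01]
eef_rot: [3.142, -0.0, -0.123]
force: [-0.4, -0.6, 1.6]
grip_width: 0.0179
grip_force: 15.0
```

```bash
python3 -c "
from h import *
go(.5014,.1675,.05,np.radians(85.8))"
```

```text
t 9.75 pos [ 0.4573 -0.2081  0.01  ] rot [ 3.1416 -0.     -0.1232] w 0.0179 shift [  -2.4 -378.1  -40. ] turn [ 0.    -0.    -1.621]
```

To row units: -378 mm is -0.63, -100 mm is -0.1667, -1.621 rad is -0.8105.

Request:
arm_command(
  plan=[
    [[0, 0, -0.0333, 0, 0, 0, 1], [0, 0, -0.1, 0, 0, 0, 1], [-0.0033, -0.1, -0.1667, 0, 0, -0.1, 1], [-0.0033, -0.63, -0.1667, 0, 0, -0.8105, 1], [-0.0033, -0.63, -0.1667, 0, 0, -0.8105, 1], [-0.0033, -0.63, -0.1667, 0, 0, -0.8105, 1], [-0.0033, -0.63, -0.1667, 0, 0, -0.8105, 1], [-0.0033, -0.63, -0.1667, 0, 0, -0.8105, 1], [-0.0033, -0.63, -0.1667, 0, 0, -0.8105, 1], [-0.0033, -0.63, -0.1667, 0, 0, -0.8105, 1], [-0.0033, -0.63, -0.1667, 0, 0, -0.8105, 1], [-0.0033, -0.63, -0.1667, 0, 0, -0.8105, 1]],
  ],
)

```text
time_s: 10.95
ee_pos: [0.5014, 0.1685, 0.1096]
eef_rot: [-3.141, 0.0, 1.385]
force: [-0.1, 0.1, 0.4]
grip_width: 0.0176
grip_force: 15.0
```

To row units: -0.2 rad is -0.1.

Request:
arm_command(
  plan=[
    [[0, 0, 0, 0, 0, -0.1, 1], [0, 0, 0, 0, 0, -0.1, 1], [0, 0, 0, 0, 0, -0.1, 1]],
  ],
)

```text
time_s: 11.25
ee_pos: [0.5016, 0.1674, 0.1098]
eef_rot: [-3.141, 0.0, 1.577]
force: [-0.2, 0.5, 0.4]
grip_width: 0.0179
grip_force: 15.0
```

```bash
python3 -c "
from h import *
go(.5014,.1675,.017,np.radians(85.8))"
```

```text
t 11.25 pos [0.5016 0.1674 0.1098] rot [-3.1412  0.      1.5775] w 0.0179 shift [ 0.1 -0.2 92.8] turn [-0.    0.    0.08]
```

To row units: 92.5 mm is 0.1542, 91 mm is 0.1517, 0.083 rad is 0.0415.

Request:
arm_command(
  plan=[
    [[0, 0, 0.0667, 0, 0, 0.0415, 1], [0, 0, 0.1167, 0, 0, 0.0415, 1], [0, 0, 0.1417, 0, 0, 0.0415, 1], [0, 0, 0.1517, 0, 0, 0.0415, 1], [0, 0, 0.1542, 0, 0, 0.0415, 1], [0, 0, 0.1542, 0, 0, 0.0415, 1]],
  ],
)

```text
time_s: 11.85
ee_pos: [0.5021, 0.1674, 0.0181]
eef_rot: [3.141, -0.0, 1.493]
force: [0.3, -0.3, -0.7]
grip_width: 0.0177
grip_force: 15.0
```

```bash
python3 -c "
from h import *
go(.5014,.1675,.017,np.radians(85.8))"
```

```text
t 11.85 pos [0.5021 0.1674 0.0181] rot [ 3.1406e+00 -4.0000e-04  1.4932e+00] w 0.0177 shift [-0.  -0.7  1.1] turn [ 0.001 -0.    -0.004]
```

To row units: -110 mm is -0.1833, -70 mm is -0.1167.

Request:
arm_command(
  plan=[
    [[0, 0, 0.0017, 0, 0, 0, 1], [0, 0, 0.0017, 0, 0, 0, 0.35], [0, 0, 0.0017, 0, 0, 0, 0.35], [0, 0, 0.0017, 0, 0, 0, 0.35], [0, 0, -0.0033, 0, 0, 0, 0.3], [0, 0, -0.05, 0, 0, 0, 0.1], [0, 0, -0.1167, 0, 0, 0, -0.6], [0, 0, -0.1833, 0, 0, 0, -0.6], [0, 0, -0.1833, 0, 0, 0, -0.6], [0, 0, -0.1833, 0, 0, 0, -0.6]],
  ],
)

```text
time_s: 12.85
ee_pos: [0.5019, 0.1674, 0.128]
eef_rot: [3.14, -0.001, 1.494]
force: [-0.3, 0.5, -1.0]
grip_width: 0.0697
grip_force: 0.0
```

```bash
python3 -c "
from h import *
snap('wrist','w4'); comps('w4',.0145,.05,80)
go(.5706,-.3126,.12,np.radians(18))"
```

```text
px [265. 185.] 1888 z90 0.0224 rect [452.7 171.1] [89.5 19.1] 85.1 med [454.5 180.7]
px [324. 188.] 1748 z90 0.0223 rect [502.6 166. ] [89.6 18.8] 85.2 med [503.8 175. ]
px [590. 305.] 188 z90 0.0288 rect [744.9  41.9] [17.8  4.5] 29.5 med [741.4  40.6]
t 12.9 pos [0.5013 0.1673 0.1269] rot [-3.1409e+00  2.0000e-04  1.4938e+00] w 0.073 shift [-473.1  106.     6.9] turn [-0.00e+00  1.00e-03  1.18e+00]
```

View pics/w4.png

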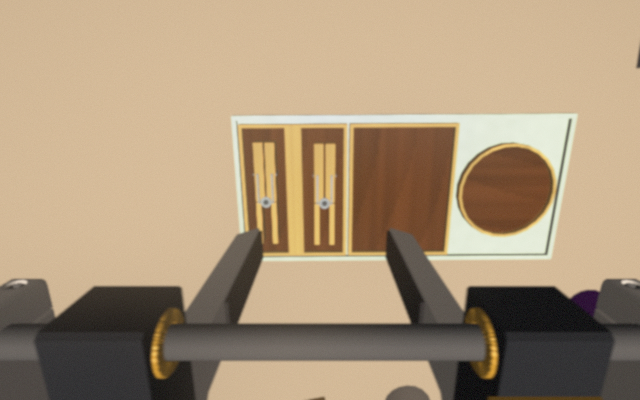

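Both pegs lie flat in the two halves (265,185), (324,188), tops at 22 mm. Now the brush.

To row units: -473 mm is -0.7883, 106 mm is 0.1767, 1.18 rad is 0.59.

Request:
arm_command(
  plan=[
    [[-0.7883, 0.1767, 0, 0, 0, 0.59, -0.6], [-0.7883, 0.1767, 0, 0, 0, 0.59, -0.6], [-0.7883, 0.1767, 0, 0, 0, 0.59, -0.6], [-0.7883, 0.1767, 0, 0, 0, 0.59, -0.6], [-0.7883, 0.1767, 0, 0, 0, 0.59, -0.6], [-0.7883, 0.1767, 0, 0, 0, 0.59, -0.6], [-0.7883, 0.1767, 0, 0, 0, 0.59, -0.6], [-0.7883, 0.1767, 0, 0, 0, 0.59, -0.6], [-0.7883, 0.1767, 0, 0, 0, 0.59, -0.6], [-0.7883, 0.1767, 0, 0, 0, 0.59, -0.6], [-0.7883, 0.1767, 0.05, 0, 0, 0.59, -0.6], [-0.7883, 0.1767, 0.1, 0, 0, 0.59, -0.6]],
  ],
)

```text
time_s: 14.1
ee_pos: [0.5703, -0.3133, 0.0648]
eef_rot: [-3.14, 0.001, 0.312]
force: [-0.6, 0.1, -1.8]
grip_width: 0.0757
grip_force: 0.0
```

Request:
arm_command(
  plan=[
    [[0, 0, 0, 0, 0, 0, -0.6], [0, 0, 0, 0, 0, 0, -0.6], [0, 0, 0, 0, 0, 0, -0.6]],
  ],
)

```text
time_s: 14.4
ee_pos: [0.5716, -0.3125, 0.0688]
eef_rot: [3.14, -0.001, 0.314]
force: [0.3, -0.0, 0.2]
grip_width: 0.0753
grip_force: 0.0
```

```bash
python3 -c "
from h import *
go(.5706,-.3126,.007,np.radians(18))"
```

```text
t 14.4 pos [ 0.5716 -0.3125  0.0688] rot [ 3.1403e+00 -1.1000e-03  3.1420e-01] w 0.0753 shift [-1.1 -0.3 61.8] turn [ 0.001 -0.001 -0.   ]
```

To row units: 62 mm is 0.1033, 60 mm is 0.1.

Request:
arm_command(
  plan=[
    [[-0.0017, 0, 0.0583, 0, 0, 0, -0.6], [-0.0017, 0, 0.0883, 0, 0, 0, -0.6], [-0.0017, 0, 0.1, 0, 0, 0, -0.6], [-0.0017, 0, 0.1033, 0, 0, 0, -0.6], [-0.0017, 0, 0.1033, 0, 0, 0, -0.6], [-0.0017, 0, 0.1033, 0, 0, 0, 1], [-0.0017, 0, 0.1033, 0, 0, 0, 1], [-0.0017, 0, 0.1033, 0, 0, 0, 1], [-0.0017, 0, 0.1033, 0, 0, 0, 1], [-0.0017, 0, 0.1033, 0, 0, 0, 1], [-0.0017, 0, 0.1033, 0, 0, 0, 1]],
  ],
  squeeze=25,
)

```text
time_s: 15.5
ee_pos: [0.5703, -0.3129, 0.006]
eef_rot: [3.141, -0.0, 0.314]
force: [-0.5, 0.3, 5.7]
grip_width: 0.0518
grip_force: 25.0
```

```bash
python3 -c "
from h import *
go(.5703,.1624,.107,np.radians(85.8))"
```

```text
t 15.5 pos [ 0.5703 -0.3129  0.006 ] rot [ 3.141e+00 -5.000e-04  3.138e-01] w 0.0518 shift [ 146.8 -452.  -101.2] turn [ 1.000e-03 -0.000e+00 -1.184e+00]
```

To row units: -452 mm is -0.7533, -101 mm is -0.1683, -1.184 rad is -0.592.

Request:
arm_command(
  plan=[
    [[0, 0, -0.0333, 0, 0, 0, 1], [0, 0, -0.1, 0, 0, 0, 1], [0.0167, -0.05, -0.1683, 0, 0, -0.05, 1], [0.245, -0.7533, -0.1683, 0, 0, -0.592, 1], [0.245, -0.7533, -0.1683, 0, 0, -0.592, 1], [0.245, -0.7533, -0.1683, 0, 0, -0.592, 1], [0.245, -0.7533, -0.1683, 0, 0, -0.592, 1], [0.245, -0.7533, -0.1683, 0, 0, -0.592, 1], [0.245, -0.7533, -0.1683, 0, 0, -0.592, 1], [0.245, -0.7533, -0.1683, 0, 0, -0.592, 1], [0.245, -0.7533, -0.1683, 0, 0, -0.592, 1], [0.245, -0.7533, -0.1683, 0, 0, -0.592, 1]],
  ],
)

```text
time_s: 16.7
ee_pos: [0.5698, 0.1649, 0.1063]
eef_rot: [-3.141, 0.0, 1.5]
force: [0.2, -0.3, -0.9]
grip_width: 0.0518
grip_force: 25.0
```

```bash
python3 -c "
from h import *
go(.5703,.1624,.0135,np.radians(85.8))"
```

```text
t 16.7 pos [0.5698 0.1649 0.1063] rot [-3.1412  0.      1.4998] w 0.0518 shift [-2.5  0.7 92.8] turn [-0.     0.     0.002]
```

To row units: 92 mm is 0.1533, 91 mm is 0.1517.

Request:
arm_command(
  plan=[
    [[0, 0, 0.0667, 0, 0, 0, 1], [0, 0, 0.1167, 0, 0, 0, 1], [0, 0, 0.1433, 0, 0, 0, 1], [0, 0, 0.1517, 0, 0, 0, 1], [0, 0, 0.1533, 0, 0, 0, 1], [0, 0, 0.1533, 0, 0, 0, 1]],
  ],
)

```text
time_s: 17.3
ee_pos: [0.5711, 0.1625, 0.0157]
eef_rot: [3.14, -0.001, 1.497]
force: [1.1, -0.3, -0.9]
grip_width: 0.0516
grip_force: 25.0
```

```bash
python3 -c "
from h import *
go(.5703,.1624,.0135,np.radians(85.8))"
```

```text
t 17.3 pos [0.5711 0.1625 0.0157] rot [ 3.1399e+00 -5.0000e-04  1.4973e+00] w 0.0516 shift [-0.1 -0.8  2.2] turn [ 0.002 -0.001 -0.   ]
```

To row units: -115 mm is -0.1917, -80 mm is -0.1333.

Request:
arm_command(
  plan=[
    [[0, 0, 0.0033, 0, 0, 0, 1], [0, 0, 0.0033, 0, 0, 0, -0.3], [0, 0, 0.0033, 0, 0, 0, -0.3], [0, 0, 0.0033, 0, 0, 0, -0.3], [0, 0, -0.0083, 0, 0, 0, -0.3], [0, 0, -0.0667, 0, 0, 0, -0.4], [0, 0, -0.1333, 0, 0, 0, -0.6], [0, 0, -0.1917, 0, 0, 0, -0.6], [0, 0, -0.1917, 0, 0, 0, -0.6], [0, 0, -0.1917, 0, 0, 0, -0.6]],
  ],
)

```text
time_s: 18.3
ee_pos: [0.5705, 0.1626, 0.1302]
eef_rot: [3.14, -0.0, 1.498]
force: [-0.0, -0.9, -0.6]
grip_width: 0.0752
grip_force: 0.0
```

```bash
python3 -c "
from h import *
snap('wrist','w5'); comps('w5',.0145,.05,80)
go(.6997,-.0776,.12,0)"
```

```text
px [584.  40.] 1628 z90 0.0301 rect [797.9 274.2] [48.9 57.9] 89.1 med [771.2 267.7]
px [616.  21.] 276 z90 0.0322 rect [794.8 280.1] [32.7  4.1] 0.0 med [794.2 279.9]
px [324. 191.] 6276 z90 0.0409 rect [571.5 163.9] [90.3 52.1] 85.7 med [571.8 169.5]
px [186. 187.] 2129 z90 0.0223 rect [453.  171.1] [89.9 20.1] 85.7 med [454.9 178.5]
px [244. 184.] 1815 z90 0.0225 rect [502.5 166.8] [88.4 19.7] 84.8 med [504.6 177.7]
px [618. 236.] 2570 z90 0.0456 rect [827.5 104.8] [80.7 26.4] 81.9 med [819.  111.3]
px [344. 398.] 85 z90 0.0188 rect [576.4 -60.6] [ 5.5 28.3] 85.6 med [574.9 -59.9]
t 18.35 pos [0.57   0.1625 0.129 ] rot [-3.1410e+00  1.0000e-04  1.4978e+00] w 0.0754 shift [-230.   146.8    9. ] turn [-0.000e+00  1.000e-03  1.498e+00]
```

To row units: -230 mm is -0.3833, 147 mm is 0.245, 1.498 rad is 0.749.

Request:
arm_command(
  plan=[
    [[-0.3833, 0.245, 0, 0, 0, 0.749, -0.7], [-0.3833, 0.245, 0, 0, 0, 0.749, -0.7], [-0.3833, 0.245, 0, 0, 0, 0.749, -0.7], [-0.3833, 0.245, 0, 0, 0, 0.749, -0.7], [-0.3833, 0.245, 0, 0, 0, 0.749, -0.7], [-0.3833, 0.245, 0, 0, 0, 0.749, -0.7], [-0.3833, 0.245, 0, 0, 0, 0.749, -0.7], [-0.3833, 0.245, 0, 0, 0, 0.749, -0.7], [-0.3833, 0.245, 0, 0, 0, 0.749, -0.7], [-0.3833, 0.245, 0, 0, 0, 0.749, -0.7], [-0.3833, 0.245, 0, 0, 0, 0.749, -0.7], [-0.3833, 0.245, 0, 0, 0, 0.749, -0.7]],
  ],
)

```text
time_s: 19.55
ee_pos: [0.6998, -0.0775, 0.1283]
eef_rot: [-3.141, 0.002, 0.004]
force: [0.7, 0.4, 0.7]
grip_width: 0.0797
grip_force: 0.0
```

```bash
python3 -c "
from h import *
snap('wrist','w6')
P=cloud('w6'); d=load('w6')[1]
m=(np.hypot(P[...,0]-.70,P[...,1]+.078)<.04)&(P[...,2]>.044)&(P[...,2]<.056)&(d>0)
print('cup rim',cv2.minEnclosingCircle((P[m][:,:2]*1000).astype(np.float32)),P[m][:,2].mean(),m.sum())
go(.6997,-.0776,.02,0)"
```

```text
cup rim ((699.8260498046875, -77.75804901123047), 27.824851989746094) 0.04861511274629989 1013
t 19.6 pos [ 0.6999 -0.0775  0.1286] rot [-3.1413e+00  1.3000e-03  4.1000e-03] w 0.0798 shift [-1.000e-01  2.000e-01  1.086e+02] turn [-0.     0.001  0.004]
```

View pics/w6.png

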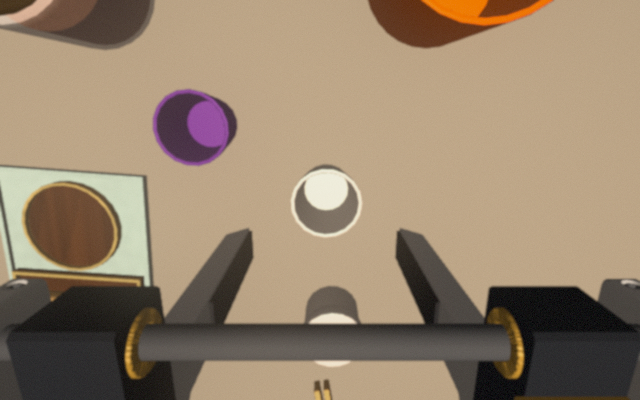

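The cup at (326,200) is centred between the fingers, with its rim at (0.6998,-0.0778). The purple cup at (192,127) is clear of the fingers.

To row units: 107 mm is 0.1783, 100 mm is 0.1667.

Request:
arm_command(
  plan=[
    [[0, 0, 0.075, 0, 0, 0, -0.7], [0, 0, 0.1333, 0, 0, 0, -0.7], [0, 0, 0.1667, 0, 0, 0, -0.7], [0, 0, 0.1783, 0, 0, 0, -0.7], [0, 0, 0.1783, 0, 0, 0, -0.7], [0, 0, 0.1783, 0, 0, 0, 1], [0, 0, 0.1783, 0, 0, 0, 1], [0, 0, 0.1783, 0, 0, 0, 1], [0, 0, 0.1783, 0, 0, 0, 1], [0, 0, 0.1783, 0, 0, 0, 1], [0, 0, 0.1783, 0, 0, 0, 1]],
  ],
  squeeze=12,
)

```text
time_s: 20.7
ee_pos: [0.7007, -0.0777, 0.0235]
eef_rot: [3.141, -0.001, -0.0]
force: [-1.5, -0.8, 6.2]
grip_width: 0.0551
grip_force: 12.0
```

```bash
python3 -c "
from h import *
go(.6641,.1555,.12,0)"
```

```text
t 20.7 pos [ 0.7007 -0.0777  0.0235] rot [ 3.1413e+00 -1.4000e-03 -1.0000e-04] w 0.0551 shift [ -36.5 -233.1  -96.7] turn [ 0.    -0.001 -0.   ]
```

To row units: -233 mm is -0.3883, -97 mm is -0.1617.

Request:
arm_command(
  plan=[
    [[0, 0, -0.0333, 0, 0, 0, 1], [0, 0, -0.1, 0, 0, 0, 1], [-0.0083, -0.0167, -0.1617, 0, 0, 0, 1], [-0.06, -0.3883, -0.1617, 0, 0, 0, 1], [-0.06, -0.3883, -0.1617, 0, 0, 0, 1], [-0.06, -0.3883, -0.1617, 0, 0, 0, 1], [-0.06, -0.3883, -0.1617, 0, 0, 0, 1], [-0.06, -0.3883, -0.1617, 0, 0, 0, 1], [-0.06, -0.3883, -0.1617, 0, 0, 0, 1], [-0.06, -0.3883, -0.1617, 0, 0, 0, 1], [-0.06, -0.3883, -0.1, 0, 0, 0, 1], [-0.06, -0.3883, -0.1, 0, 0, 0, 1]],
  ],
)

```text
time_s: 21.9
ee_pos: [0.6624, 0.1536, 0.078]
eef_rot: [3.14, 0.007, -0.002]
force: [-0.8, 0.5, -0.9]
grip_width: 0.0554
grip_force: 12.0
```

```bash
python3 -c "
from h import *
go(.6638,.1555,.0308,0)"
```

```text
t 21.9 pos [0.6624 0.1536 0.078 ] rot [ 3.1402e+00  7.1000e-03 -1.8000e-03] w 0.0554 shift [ 1.7 -2.  47.2] turn [ 0.001  0.007 -0.002]
```

To row units: 47 mm is 0.0783, 44 mm is 0.0733.

Request:
arm_command(
  plan=[
    [[0, -0.0017, 0.0333, 0, 0, 0, 1], [0, -0.0017, 0.0583, 0, 0, 0, 1], [0, -0.0017, 0.0733, 0, 0, 0, 1], [0, -0.0017, 0.0783, 0, 0, 0, 1], [0, -0.0017, 0.0783, 0, 0, 0, 1], [0, -0.0017, 0.0783, 0, 0, 0, 1]],
  ],
)

```text
time_s: 22.5
ee_pos: [0.6646, 0.1565, 0.0363]
eef_rot: [-3.141, -0.001, -0.0]
force: [0.3, -0.1, -1.4]
grip_width: 0.0555
grip_force: 12.0
```

```bash
python3 -c "
from h import *
go(.6641,.1555,.0308,0)"
```

```text
t 22.5 pos [0.6646 0.1565 0.0363] rot [-3.1414e+00 -1.0000e-03 -3.0000e-04] w 0.0555 shift [-0.5  1.   5.5] turn [-0.    -0.001 -0.   ]
```

To row units: -140 mm is -0.2333, 5.5 mm is 0.0092.

Request:
arm_command(
  plan=[
    [[0, 0, 0.005, 0, 0, 0, 1], [0, 0, 0.0092, 0, 0, 0, 1], [0, 0, 0.0092, 0, 0, 0, 1], [0, 0, 0.0092, 0, 0, 0, -0.6], [0, 0, 0.0092, 0, 0, 0, -0.6], [0, 0, 0.0092, 0, 0, 0, -0.6], [0, 0, 0.0092, 0, 0, 0, -0.6], [0, 0, -0.0333, 0, 0, 0, -0.6], [0, 0, -0.1, 0, 0, 0, -0.6], [-0.0333, 0, -0.1667, 0, 0, 0, -0.6], [-0.1667, 0.1333, -0.2167, 0, 0, 0, -0.6], [-0.1667, 0.1333, -0.2333, 0, 0, 0, -0.6]],
  ],
)

```text
time_s: 23.7
ee_pos: [0.576, 0.0893, 0.1678]
eef_rot: [3.142, 0.0, 0.001]
force: [1.1, -0.3, 0.9]
grip_width: 0.0749
grip_force: 0.0
```

```bash
python3 -c "
from h import *
snap('wrist','w7'); comps('w7',.0145,.08,80)
P=cloud('w7'); d=load('w7')[1]
m=(np.hypot(P[...,0]-.664,P[...,1]-.1555)<.045)&(P[...,2]>.049)&(P[...,2]<.065)&(d>0)
print('cup rim',cv2.minEnclosingCircle((P[m][:,:2]*1000).astype(np.float32)),P[m][:,2].mean(),m.sum())
snap('top','top1');comps('top1',.0145)"
```

```text
px [404.   1.] 99 z90 0.0363 rect [733.1  23. ] [23.   5.1] 86.2 med [732.6  24. ]
px [233.  85.] 2388 z90 0.0568 rect [664.  157.6] [54.7 54.8] 25.0 med [667.  170.8]
px [ 33. 158.] 1141 z90 0.0180 rect [599.4 370.3] [44.7 45.6] 25.5 med [599.7 369.6]
px [248. 187.] 5037 z90 0.0411 rect [572.2 163.6] [92.2 52. ] 85.7 med [576.8 160.9]
px [513. 189.] 3754 z90 0.0512 rect [574.8 -83.3] [55.1 55.1] 62.4 med [578.  -77.4]
px [ 64. 261.] 3617 z90 0.0305 rect [484.2 357.4] [53.  83.7] 80.1 med [498.3 352.7]
px [213. 248.] 251 z90 0.0222 rect [506.5 201.9] [18.3 18.8] 89.4 med [509.8 204. ]
px [274. 253.] 539 z90 0.0221 rect [501.2 140.8] [38.4 18.9] 86.6 med [503.9 141. ]
px [264. 296.] 764 z90 0.0224 rect [452.  153.9] [54.2 19.3] 85.0 med [453.8 154.3]
cup rim ((663.8850708007812, 157.83787536621094), 27.87188720703125) 0.0552173685900356 1119
px [389.  72.] 589 z90 0.0742 rect [ 898.8 -169.7] [98.4 44.7] 70.9 med [ 912.1 -177.7]
px [155.  96.] 2162 z90 0.0341 rect [849.9 400.8] [303.2 163.5] 90.0 med [850.9 406.8]
px [378. 101.] 437 z90 0.0738 rect [ 841.1 -149.1] [105.7  47.3] 70.5 me
[... 169 characters left out ...]
d [774.3  12.7]
px [556. 161.] 867 z90 0.0739 rect [ 666.  -601.5] [167.2  81.8] 64.0 med [ 672.6 -554.6]
px [ 66. 174.] 664 z90 0.0742 rect [648.7 605.9] [48.1 95.7] 65.7 med [640.  589.5]
px [166. 196.] 245 z90 0.0197 rect [597.8 369. ] [43.9 43.7] 63.3 med [598.1 368.6]
px [356. 204.] 468 z90 0.0562 rect [573.9 -85.7] [53.9 54.4] 1.6 med [571.8 -84.2]
px [ 60. 278.] 2135 z90 0.0700 rect [419.5 637.5] [170.7 149.8] 47.8 med [399.9 584.1]
px [167. 246.] 949 z90 0.0338 rect [477.9 356.1] [52.8 91.7] 79.7 med [476.8 354. ]
px [450. 256.] 555 z90 0.0259 rect [ 453.3 -308.2] [70.1 45.6] 22.7 med [ 452.4 -306.5]
px [355. 265.] 217 z90 0.0197 rect [434.8 -83.5] [103.7  16.4] 9.0 med [434.7 -84.2]
```

View pics/w7.png

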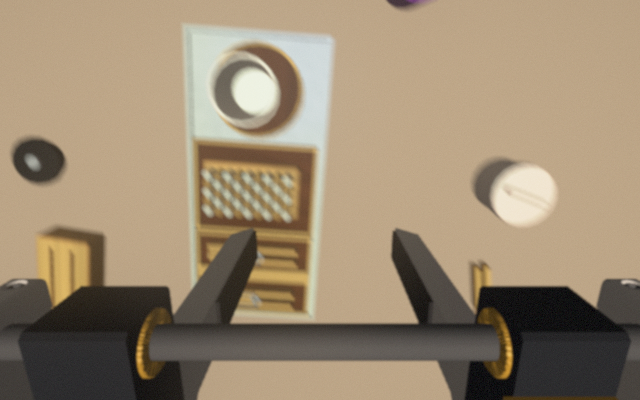

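Everything is in place. The cup, at (247,90), is 2 mm off the round insert's middle with its rim at 56 mm. Brush and pegs rest on their floors, and the look-alikes haven't moved. Handing in.

```bash
python3 -c "
from station import ctrl
print(ctrl.hand_in())"
```

```text
the job is handed in; nothing more can be done
None
```

Job handed in at about 24 s of robot time: by the last camera check, both spring pegs, the brush and the cup were resting on their inserts' floors within tolerance and the three look-alikes had not moved; the hand-in returned no verdict.

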